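# Set out the sharpening station

## Robot

A 6-joint arm with a two-finger parallel gripper is mounted at the origin on the work surface. World frame = base frame: x ahead of the robot, y to its left, z up, the work surface at z = 0. Lengths are in mm, angles in rad, forces in N, time in s.
With the tool pointing down it reaches from about 275 to 825 mm from the base axis. Payload 5.2 kg.
Tool frame: the origin (TCP) lies midway between the tips of the shut fingers; the grasp point (between the pads) lies 19 mm behind it (manip.pinch_z is the distance from the TCP to the grasp point, in mm); z points along the fingers, y is the line along which they close (so a half turn about z gives the same grasp; the last joint's range is limited). The gripper opens to 93 mm and grips with 3 to 60 N. Pads are 15 mm wide; open, the fingers measure 128 mm over their backs; the gripper's body (75 mm by 188 mm) begins 65 mm behind the grasp point.
Start: joints at [0.962, 0.259, 1.535, -0, 1.348, -0.203], TCP at [217.094, 505.347, 218.653] pointing down, gripper open.
Joint ranges: [-3.14, 3.14], [-0.91, 2.08], [0.19, 2.58], [-1.22, 4.36], [0.22, 2.71], [-3.12, 3.12]. Speed limits (rad/s): [2.57, 2.57, 3.14, 3.14, 3.14, 3.14].

## Interface

Orientations are given as a unit quaternion [w, x, y, z].
In Python, from rig import monitor, grab_frame, camera_info, manip, regions_of gives the robot as it stands.
- The arm moves only by the tool move_arm, never from a script. Its argument "motion" is a list of rows, each a list of 7 numbers: the shift along the tool's x, y, z in cm, then the turn, a rotation vector about the tool's x, y, z in rad, then the opening, from -1 (shut) to 1 (fully open). In form: [[dx, dy, dz, wx, wy, wz, gripper], ...]. A call has 1 to 8 rows; each row shifts and turns the commanded pose from where the row before left it, along the tool's axes as they then stand; what a row does not reach is not made up. A row lasts 1/8 s, in which the tool goes at most 62.5 mm and 10.7 degrees, less where a joint would pass 70% of its speed; a pose out of reach is approached as far as the arm can. A call is refused whole if a number of a shift passes 6.25 or a number of a turn 0.188, either way. A call with a gripper value outside its range is refused whole. The fingers move at their own pace and stop on an object; "grip_force" is the grip in N (left out, the last holds). Time passes only in rows, so rows that do not move let the fingers close. It gives the time, the measured TCP pose, the force, the opening and the grip force at its end, in the units of the state.
- monitor.observe(): the state, without advancing time (a new reading comes with each control period).
- grab_frame(name): name is "side" or "top" or "wrist"; returns the picture (420x560x3 uint8, blue, green, red); there is no depth.
- camera_info(name): a dict with "fx", "fy", "cx", "cy" (pixels), "rvec" (rotation vector, rad) and "tvec" (3), from world to camera coordinates, as OpenCV has them. Camera axes: x right, y down, z forward; pixel columns grow to the right and rows downward; lengths in mm; the calibration is good to about 2 mm. A picture is of the moment at which its call begins: read the wrist's pose just before it. camera_info takes no time and is no camera call; for the wrist camera it gives the pose at the moment of the call.
- manip.hand_in(): hands the job in; it is judged then, once.
Trained networks look in the newest picture that a camera, given by its name, has taken for a name from the list of things; names that differ only in an ending like _2 or _b are one class to them, and where a whole thing is asked for, a point or a joint stands for the part that bears it (a point fixed in the world has none). Each returns a list of dicts, best first, with "p" (0 to 1); they miss things now and then, are a little off and sometimes report something else, mostly with a low value. They report only what shows in the picture. A call takes as long as a camera call. They do not tell look-alikes from the thing itself.
- regions_of(thing, camera): "mask" (420x560 bool, what is visible of it) and "location" ([column, row] in pixels, amid what is visible of it).
The state is a dict: "clock": time; "joints": joint angles; "qd": joint speeds; "effort": joint torques, N m; "position": TCP position; "tool_rot": TCP orientation; "wrist_force": force on the tool from outside, world axes, zero at the start; "ft_torque": the same for the moment, N m; "grip_width": finger opening in mm; "finger_force": force on a finger pad.
Only numpy, scipy, OpenCV 4.12 (cv2) and the standard library are available. Lean on these libraries where they do the work, as an engineer would, in place of code of your own. Each camera call takes 0.05 s, during which the arm holds its last target. There are 200 camera calls.

## Task

Set out the sharpening station: the stones were left piled on the bench, so take the pile apart and set each of the four stones, the same way up as it lies now, in the wooden holder made to its length and width: centred, square and flat on the bed between the end stops. The stones are brittle, so set them down without dropping them, and leave the block plane and the try square where they are.

Things in the scene. Friction and masses are not known exactly. Their poses are not given: they have to be found in the camera images.
- wide_stone_center (a point): Brown water stone, a plain slab, the widest of the four, 205 x 66 x 25 mm (long side along its x, 66 mm side along its y, 25 mm thick), lying flat; this point is its centre, 12.5 mm above its underside. Loose. Either it or the narrow stone is the bottom of the pile; the other lies alone on the bench.
- narrow_stone_center (a point): Two-layer oil stone, grey over tan, as thick as the wide stone but narrower, 200 x 50 x 25 mm (long side along its x, 50 mm side along its y, 25 mm thick), lying flat; this point is its centre, 12.5 mm above its underside. Loose. It is either the bottom of the pile or alone on the bench.
- diamond_plate_center (a point): Diamond plate: a steel plate with rows of small dark dots, on a black plastic base, 150 x 50 x 20 mm (long side along its x, 50 mm side along its y, 20 mm thick), lying flat; this point is its centre, 10 mm above its underside. Loose. At the start it lies second in the pile, along the stone below it to within about 0.35 rad, with the short stone on it.
- short_stone_center (a point): White ceramic stone, a plain slab, the smallest, 100 x 40 x 20 mm (long side along its x, 40 mm side along its y, 20 mm thick), lying flat; this point is its centre, 10 mm above its underside. Loose. At the start it lies on the diamond plate, at the top of the pile.
- wide_holder_seat (a point): Fixed wooden stone holder made for the wide stone: a bed 223 mm long (along its x) and 66 mm wide with a dark rubber liner, between two end stops (22 mm thick, as wide as the bed) that stand 10 mm above it; open at the long sides. 267 mm long over the stops. This point is the centre of the bed's upper face, 20 mm above the bench; x runs along the bed, z up.
- narrow_holder_seat (a point): Fixed wooden stone holder made for the narrow stone: a bed 218 mm long (along its x) and 50 mm wide with a dark rubber liner, between two end stops (22 mm thick, as wide as the bed) that stand 10 mm above it; open at the long sides. 262 mm long over the stops. This point is the centre of the bed's upper face, 20 mm above the bench; x runs along the bed, z up.
- medium_holder_seat (a point): Fixed wooden stone holder made for the diamond plate: a bed 168 mm long (along its x) and 50 mm wide with a dark rubber liner, between two end stops (22 mm thick, as wide as the bed) that stand 10 mm above it; open at the long sides. 212 mm long over the stops. This point is the centre of the bed's upper face, 20 mm above the bench; x runs along the bed, z up.
- short_holder_seat (a point): Fixed wooden stone holder made for the short stone: a bed 118 mm long (along its x) and 40 mm wide with a dark rubber liner, between two end stops (22 mm thick, as wide as the bed) that stand 10 mm above it; open at the long sides. 162 mm long over the stops. This point is the centre of the bed's upper face, 20 mm above the bench; x runs along the bed, z up.
- block_plane: Bystander: steel block plane, 160 x 46 x 55 mm, standing at the left end of the row (+y); origin at the centre of its sole. Loose; leave it.
- try_square: Bystander: try square lying flat at the right end of the row (-y): a dark wooden stock 30 x 125 x 18 mm (along its y) with a 150 x 40 mm steel blade reaching out along its +x; origin under the stock's centre. Loose; leave it.
Mind the look-alikes: they are no part of the job. Leave any blue or yellow look-alike of the part that bears diamond_plate_center alone.

How it is judged (in metres and radians):
At the end, for the whole second after the job is handed in: Each stone lies in its own holder, its centre within 12 mm of the bed's centre seen from above, resting on the bed (height within 3 mm), the same way up as before and flat (within 0.04 rad), its long side along the bed within 0.14 rad (8 degrees), at rest and released (horizontal distance between wide_stone_center and wide_holder_seat below 0.012 m and z of wide_stone_center in the frame of wide_holder_seat between 0.0095 and 0.0155 m and angle between each of wide_stone_center, narrow_stone_center, diamond_plate_center, short_stone_center's own z axis and vertical below 0.04 rad and angle between the x axis of wide_stone_center and the x axis of wide_holder_seat, either way round below 0.14 rad and linear speed of each of wide_stone, narrow_stone, diamond_plate, short_stone below 0.02 m/s and angular speed of each of wide_stone, narrow_stone, diamond_plate, short_stone below 0.1 rad/s and horizontal distance between narrow_stone_center and narrow_holder_seat below 0.012 m and z of narrow_stone_center in the frame of narrow_holder_seat between 0.0095 and 0.0155 m and angle between the x axis of narrow_stone_center and the x axis of narrow_holder_seat, either way round below 0.14 rad and horizontal distance between diamond_plate_center and medium_holder_seat below 0.012 m and z of diamond_plate_center in the frame of medium_holder_seat between 0.007 and 0.013 m and angle between the x axis of diamond_plate_center and the x axis of medium_holder_seat, either way round below 0.14 rad and horizontal distance between short_stone_center and short_holder_seat below 0.012 m and z of short_stone_center in the frame of short_holder_seat between 0.007 and 0.013 m and angle between the x axis of short_stone_center and the x axis of short_holder_seat, either way round below 0.14 rad); the robot touches nothing.
It fails at once if the block plane is pushed more than 25 mm from where it lay (distance of block_plane from where it was at the start of the episode above 0.025 m).
It fails at once if the try square is pushed more than 25 mm from where it lay (distance of try_square from where it was at the start of the episode above 0.025 m).
It fails at once if a stone is dropped (falls free for more than about 20 mm) ((linear speed of wide_stone above 0.62 m/s and contact force between the fingers and wide_stone below 0.1 N) or (linear speed of narrow_stone above 0.62 m/s and contact force between the fingers and narrow_stone below 0.1 N) or (linear speed of diamond_plate above 0.62 m/s and contact force between the fingers and diamond_plate below 0.1 N) or (linear speed of short_stone above 0.62 m/s and contact force between the fingers and short_stone below 0.1 N)).
It also fails if it takes over 102 s, if anything falls off the work surface, if the arm or the gripper's body presses on something with over 40 N, if the wrist force passes 120 N, or if a joint passes its speed limit or range.

## Working session

There is one attempt and no reset: what is moved stays moved. The work goes in short steps, Python scripts to look and compute and a tool call to move; the robot and the scene stay as the last step left them, time stands still between calls to the robot, and variables do not carry over. Pictures are saved under pics/ and viewed, at most 14 in all, crops included, and the job is handed in when it is done.

Besides the shell and the picture viewer there is one more tool, called by a JSON object that holds its "api" and its "payload". move_arm: Moves the arm, as the interface text tells. Its arguments: {"type":"object","properties":{"motion":{"type":"array","items":{"type":"array","items":{"type":"number"}}},"grip_force":{"type":"number"}},"required":["motion"]}

```bash
ls; mkdir -p pics; python3 - <<'E'
from rig import monitor, grab_frame, camera_info, manip
import cv2
print(monitor.observe())
for n in ("top","side","wrist"):
    print(n,camera_info(n)); cv2.imwrite(f"pics/{n}0.png",grab_frame(n))
E
```

```text
pics
{'clock': 0.0, 'joints': array([ 9.62226707e-01,  2.59388477e-01,  1.53604948e+00, -1.79924861e-05,
        1.34797479e+00, -2.02787779e-01]), 'qd': array([-0.00026061, -0.00155325,  0.00130659,  0.00062449,  0.00011602,
        0.0002191 ]), 'effort': array([ 1.98824882e-04, -4.37309146e+01, -2.83999425e+01,  7.19133485e-02,
        4.11046331e-02, -1.43240504e-04]), 'position': array([216.77734426, 504.90629135, 217.80670221]), 'tool_rot': array([-3.51084307e-04,  2.01499752e-01,  9.79488143e-01, -8.39647327e-04]), 'wrist_force': array([-0.19967217,  0.21283375,  0.07784391]), 'ft_torque': array([-0.05300132,  0.00528813,  0.06770505]), 'finger_force': 0.0, 'grip_width': 93.13243978277573}
top {'fx': 384.78353542254064, 'fy': 384.78353542254064, 'cx': 281.4150277275202, 'cy': 208.28923662358508, 'rvec': array([ 2.14986873, -2.09194445,  0.21073183]), 'tvec': array([ -38.31445122,  449.89370277, 1370.76495846])}
side {'fx': 523.0856732835082, 'fy': 523.0856732835082, 'cx': 268.4941497003668, 'cy': 204.69341199616503, 'rvec': array([ 2.15450168, -0.79827609,  0.39733591]), 'tvec': array([-342.83285517,  236.79110173, 1727.33481199])}
wrist {'fx': 362.4533785055668, 'fy': 362.4533785055668, 'cx': 285.3367723236624, 'cy': 205.48504324438773, 'rvec': array([-2.40558461, -1.58251023, -0.238974  ]), 'tvec': array([-549.82873621,  -33.93730132,  391.82624391])}
```

View pics/top0.png

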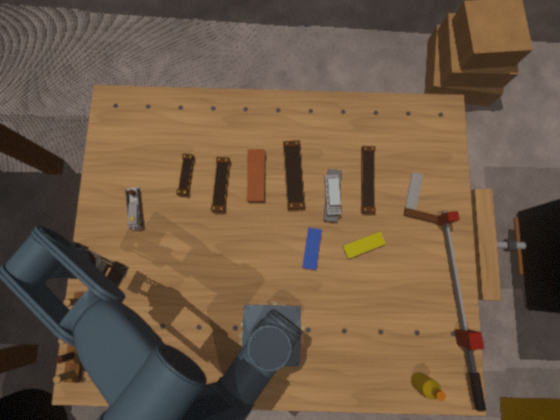

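View pics/side0.png

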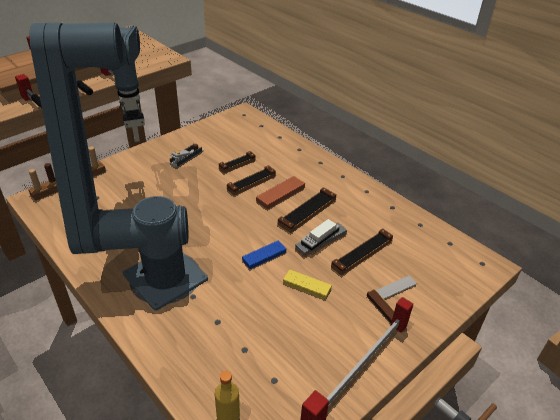

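The top view shows (col,row): block plane (133,208), short holder (186,175), medium holder (221,185), brown wide stone (257,176), wide holder (294,175), pile on the narrow stone (333,195), narrow holder (368,180), square (415,200), and look-alikes in blue and yellow.

```bash
cat > h.py <<'E'
from rig import monitor, grab_frame, camera_info, manip, regions_of
import numpy as np, cv2
from scipy.spatial.transform import Rotation as R
from scipy.optimize import minimize
DIM=dict(wide_stone_center=(205,66,25),narrow_stone_center=(200,50,25),diamond_plate_center=(150,50,20),short_stone_center=(100,40,20))
HOLD=dict(wide_holder_seat=(223,66),narrow_holder_seat=(218,50),medium_holder_seat=(168,50),short_holder_seat=(118,40))
def back(ci,uv,z):
    Rm=cv2.Rodrigues(ci['rvec'])[0]; c=-Rm.T@ci['tvec']
    d=Rm.T@np.array([(uv[0]-ci['cx'])/ci['fx'],(uv[1]-ci['cy'])/ci['fy'],1.])
    return c+d*(z-c[2])/d[2]
def proj(ci,P):
    K=np.array([[ci['fx'],0,ci['cx']],[0,ci['fy'],ci['cy']],[0,0,1.]])
    return cv2.projectPoints(np.asarray(P,float),ci['rvec'],ci['tvec'],K,None)[0][:,0]
def boxpts(x0,x1,w,z0,z1): return np.array([(x,y,z) for x in(x0,x1) for y in(-w/2,w/2) for z in(z0,z1)],float)
def boxes(name,z0):
    if name in DIM: l,w,t=DIM[name]; return [boxpts(-l/2,l/2,w,z0,z0+t)]
    l,w=HOLD[name]; return [boxpts(-l/2,l/2,w,0,20),boxpts(l/2,l/2+22,w,0,30),boxpts(-l/2-22,-l/2,w,0,30)]
def render(ci,name,p,z0):
    S=4; m=np.zeros((420*S,560*S),np.uint8); c,s=np.cos(p[2]),np.sin(p[2])
    for b in boxes(name,z0):
        q=b.copy(); q[:,0]=p[0]+c*b[:,0]-s*b[:,1]; q[:,1]=p[1]+s*b[:,0]+c*b[:,1]
        cv2.fillConvexPoly(m,cv2.convexHull(np.round((proj(ci,q)+.5)*S).astype(np.int32)),255)
    return cv2.resize(m,(560,420),interpolation=cv2.INTER_AREA)/255.
def fit(ci,name,mask,z0):
    ztop=z0+(DIM[name][2] if name in DIM else 25)
    ys,xs=np.nonzero(mask); P=np.array([back(ci,(u,v),ztop)[:2] for u,v in zip(xs[::5],ys[::5])])
    c=P.mean(0); w,V=np.linalg.eigh(np.cov((P-c).T)); a=V[:,1]; yaw=np.arctan2(a[1],a[0])
    mf=mask.astype(float)
    f=lambda p: np.abs(render(ci,name,(p[0],p[1],p[2]/100),z0)-mf).sum()
    r=minimize(f,[*c,yaw*100],method='Nelder-Mead',options=dict(initial_simplex=np.array([[*c,yaw*100]]+[[*(c+d),yaw*100+e] for d,e in(((8,0),0),((0,8),0),((0,0),8))]),xatol=.05,fatol=.5))
    p=r.x.copy(); p[2]=(p[2]/100+np.pi/2)%np.pi-np.pi/2
    return p, r.fun/max(mf.sum(),1)
E
python3 - <<'E'
from h import *
ci=camera_info("top"); grab_frame("top")
Z=dict(diamond_plate_center=25,short_stone_center=45)
for n in list(DIM)+list(HOLD)+["block_plane","try_square"]:
    for r in regions_of(n,"top")[:3]:
        if r['p']<.3: continue
        l=r['location']; o=''
        if n in DIM or n in HOLD:
            p,e=fit(ci,n,r['mask'],Z.get(n,0)); o=(p.round(2),round(e,2))
        print(n,round(r['p'],2),np.round(l),back(ci,l,25)[:2].round(),r['mask'].sum(),o)
w=camera_info("wrist"); o=monitor.observe()
Rm=cv2.Rodrigues(w['rvec'])[0]; c=-Rm.T@w['tvec']; q=o['tool_rot']; T=R.from_quat([*q[1:],q[0]])
print("cam in tool",T.inv().apply(c-o['position']),"axes",(T.inv().as_matrix()@Rm.T).round(3))
E
```

```text
wide_stone_center 0.92 [255. 176.] [576.  76.] 988 (array([5.8256e+02, 7.5440e+01, 2.0000e-02]), np.float64(0.05))
narrow_stone_center 0.54 [335. 217.] [ 426. -225.] 242 (array([ 5.1333e+02, -2.1834e+02, -1.0000e-01]), np.float64(2.23))
diamond_plate_center 0.85 [362. 244.] [ 329. -326.] 490 (array([ 326.18, -326.76,   -1.12]), np.float64(0.22))
diamond_plate_center 0.59 [331. 205.] [ 473. -210.] 273 (array([ 5.1000e+02, -2.1111e+02,  1.0000e-01]), np.float64(1.19))
short_stone_center 0.65 [334. 195.] [ 510. -222.] 338 (array([ 5.1392e+02, -2.1500e+02,  3.0000e-02]), np.float64(0.07))
wide_holder_seat 0.75 [294. 173.] [593. -71.] 1262 (array([ 5.9057e+02, -6.7420e+01,  9.0000e-02]), np.float64(0.05))
narrow_holder_seat 0.6 [368. 181.] [ 570. -350.] 953 (array([ 5.8035e+02, -3.5194e+02, -2.0000e-02]), np.float64(0.06))
medium_holder_seat 0.68 [415. 204.] [ 486. -526.] 677 (array([ 5.3048e+02, -5.2993e+02, -1.8000e-01]), np.float64(0.74))
medium_holder_seat 0.62 [219. 184.] [543. 211.] 749 (array([ 5.4297e+02,  2.0907e+02, -4.0000e-02]), np.float64(0.08))
short_holder_seat 0.96 [183. 175.] [573. 349.] 471 (array([ 5.7577e+02,  3.4443e+02, -8.0000e-02]), np.float64(0.13))
block_plane 0.65 [133. 209.] [436. 526.] 600 
try_square 0.63 [415. 206.] [ 478. -525.] 771 
try_square 0.4 [221. 184.] [543. 205.] 770 
cam in tool [  83.09303799    0.618585   -165.6507291 ] axes [[-0.001 -0.955 -0.297]
 [ 1.    -0.001 -0.   ]
 [-0.    -0.297  0.955]]
```

View pics/wrist0.png

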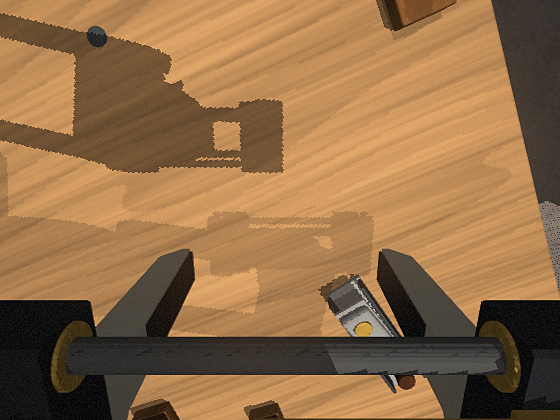

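{"api": "move_arm", "payload": {"motion": [[0,0,-4,0,0,-0.135,1],[0,0,-4,0,0,-0.135,1],[0,0,-4,0,0,-0.135,1],[-4.5,-3.3,0,0,0,0,1],[-4.5,-3.3,0,0,0,0,1],[-4.5,-3.3,0,0,0,0,1],[-4.5,-3.3,0,0,0,0,1],[-4.5,-3.3,0,0,0,0,1]]}}

```text
clock: 1.7
position: [443.2, 339.0, 338.8]
tool_rot: [0.0, 0.0, 1.0, 0.0]
wrist_force: [-0.2, 0.2, 1.0]
grip_width: 92.9
finger_force: 0.0
```

{"api": "move_arm", "payload": {"motion": [[-4.5,-3.3,0,0,0,0,1],[-4.5,-3.3,0,0,0,0,1],[-4.5,-3.3,0,0,0,0,1],[-4.5,-3.3,0,0,0,0,1],[0,0,0,0,0,0,1]]}}

```text
clock: 2.33
position: [624.5, 204.7, 336.6]
tool_rot: [-0.001, 0.003, 1.0, -0.001]
wrist_force: [-0.5, 1.3, -1.4]
grip_width: 92.9
finger_force: 0.0
```

```bash
cat >> h.py <<'E'
def look(cam,names,Z={},save=None):
    o=monitor.observe(); ci=camera_info(cam); im=grab_frame(cam); vis=im.copy()
    if cam=='wrist': print('tcp',o['position'].round(1),o['tool_rot'].round(4),'t',round(o['clock'],2))
    for n in names:
        for r in regions_of(n,cam)[:2]:
            if r['p']<.25: continue
            z=Z.get(n,0); m=r['mask']; p,e=fit(ci,n,m,z)
            ys,xs=np.nonzero(m); edge=ys.min()==0 or xs.min()==0 or ys.max()==419 or xs.max()==559
            print(n,'p',round(r['p'],2),'pix',np.round(r['location']),'pose',p.round(3),'err',round(e,3),'EDGE' if edge else '')
            cs=cv2.findContours((render(ci,n,p,z)>.5).astype(np.uint8),0,1)[0]; cv2.drawContours(vis,cs,-1,(0,255,0),1)
    if save: cv2.imwrite('pics/'+save,vis)
E
python3 -c "
from h import *
look('wrist',['short_holder_seat','medium_holder_seat','wide_stone_center','wide_holder_seat'],save='w1.png')"
```

```text
tcp [624.5 204.7 336.6] [-9.0e-04  2.9e-03  1.0e+00 -6.0e-04] t 2.33
short_holder_seat p 0.58 pix [393. 114.] pose [ 5.77604e+02  3.45645e+02 -8.30000e-02] err 0.064 
medium_holder_seat p 0.94 pix [291.  84.] pose [ 5.41037e+02  2.10760e+02 -4.70000e-02] err 0.035 EDGE
wide_stone_center p 0.78 pix [187. 121.] pose [5.82912e+02 7.81200e+01 2.60000e-02] err 0.023 
wide_holder_seat p 0.73 pix [ 79. 117.] pose [ 5.89748e+02 -6.51790e+01  9.40000e-02] err 0.035
```

View pics/w1.png

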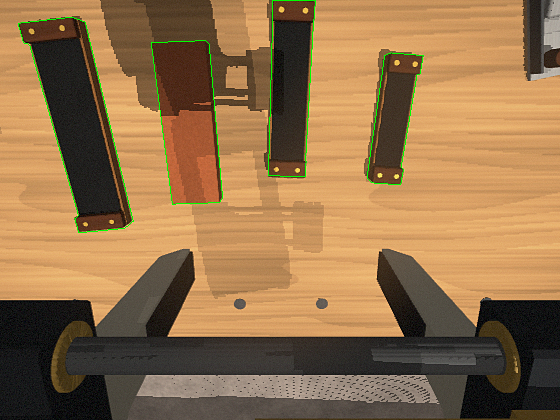

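{"api": "move_arm", "payload": {"motion": [[1.4,-4.2,2,0,0,-0.01,1],[1.4,-4.2,2,0,0,-0.01,1],[1.4,-4.2,2,0,0,-0.01,1],[0,0,5.4,0,0,0,1],[0,0,5.4,0,0,0,1],[0,0,5.4,0,0,0,1],[0,0,5.0,0,0,0,1],[0,0,0,0,0,0,1]], "grip_force": 30}}

```text
clock: 3.58
position: [577.2, 83.0, 63.8]
tool_rot: [-0.004, -0.015, 1.0, 0.0]
wrist_force: [-0.2, 0.1, 0.4]
grip_width: 92.9
finger_force: 0.0
```

```bash
python3 -c "
from h import *
for _ in range(1):
  o=monitor.observe(); print(o['position'].round(1),o['tool_rot'].round(4),o['qd'].round(3),o['clock'])
look('wrist',['wide_stone_center'])
o=monitor.observe(); print(o['position'].round(1),o['tool_rot'].round(4),o['qd'].round(3))
"
```

```text
[577.2  83.   63.8] [-4.000e-03 -1.550e-02  9.999e-01  3.000e-04] [-0.003 -0.058 -0.092  0.001  0.043 -0.001] 3.575
tcp [577.2  83.   63.8] [-4.000e-03 -1.550e-02  9.999e-01  3.000e-04] t 3.58
wide_stone_center p 0.65 pix [276. 197.] pose [5.83941e+02 7.75970e+01 2.50000e-02] err 0.142 
[581.5  82.5  68.3] [ 8.000e-04 -1.530e-02  9.999e-01 -0.000e+00] [-0.005 -0.025 -0.035 -0.    -0.005  0.001]
```

{"api": "move_arm", "payload": {"motion": [[-0.2,-0.45,3,0,0,0,1],[0,0,2,0,0,0,1],[0,0,1,0,0,0,1],[0,0,0,0,0,0,1],[0,0,0,0,0,0,1]]}}

```text
clock: 4.3
position: [584.3, 77.3, 8.3]
tool_rot: [0.001, -0.015, 1.0, -0.0]
wrist_force: [0.2, 1.2, -0.7]
grip_width: 93.1
finger_force: 0.0
```

{"api": "move_arm", "payload": {"motion": [[0,0,0.5,0,0,0,1],[0,0,0,0,0,0,0],[0,0,0,0,0,0,-1],[0,0,0,0,0,0,-1],[0,0,0,0,0,0,-1],[0,0,0,0,0,0,-1]], "grip_force": 35}}

```text
clock: 5.05
position: [583.2, 77.2, 1.7]
tool_rot: [0.0, -0.015, 1.0, -0.0]
wrist_force: [0.4, -0.2, -0.5]
grip_width: 66.3
finger_force: 35.0
```

{"api": "move_arm", "payload": {"motion": [[0,0,-2,0,0,0,-1],[0,0,-4,0,0,0,-1],[0,-3.0,0,0,0,0,-1],[-0.1,-4.3,0,0,0,0,-1],[-0.1,-4.3,0,0,0,0,-1],[0,-2.7,0,0,0,-0.067,-1],[0,0,0,0,0,0,-1],[0,0,0,0,0,0,-1]]}}

```text
clock: 6.05
position: [588.1, -65.0, 60.4]
tool_rot: [-0.001, -0.048, 0.999, 0.001]
wrist_force: [0.4, 1.1, -8.2]
grip_width: 65.6
finger_force: 35.0
```

```bash
python3 -c "
from h import *
look('wrist',['wide_stone_center','wide_holder_seat'],Z={'wide_stone_center':59},save='w2.png')
o=monitor.observe(); print(o['position'].round(1),o['tool_rot'].round(4),o['wrist_force'])
"
```

```text
tcp [588.1 -65.   60.4] [-1.400e-03 -4.760e-02  9.989e-01  8.000e-04] t 6.05
wide_stone_center p 0.7 pix [286. 197.] pose [ 5.58107e+02 -6.71800e+01  9.40000e-02] err 0.252 
wide_holder_seat p 0.95 pix [281.  18.] pose [ 3.42862e+02 -8.79930e+01  7.90000e-02] err 0.031 EDGE
[588.8 -64.5  61.1] [-6.000e-04 -4.850e-02  9.988e-01  3.000e-04] [-0.37045891 -0.12227774 -8.0597564 ]
```

View pics/w2.png

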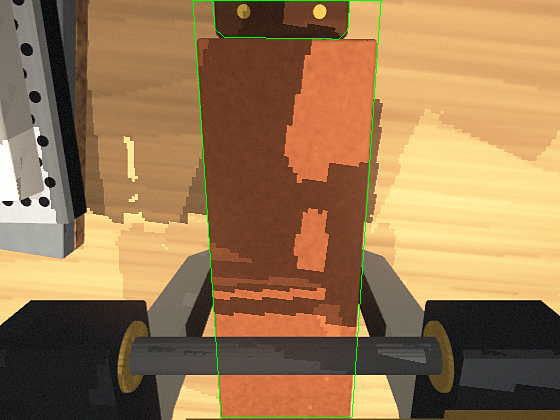

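{"api": "move_arm", "payload": {"motion": [[0,-0.05,1.5,0,0,0,-1],[0,0,1.2,0,0,0,-1],[0,0,0.6,0,0,0,-1],[0,0,0.3,0,0,0,-1],[0,0,0.2,0,0,0,-1],[0,0,0,0,0,0,-1],[0,0,0,0,0,0,-1]]}}

```text
clock: 7.08
position: [589.6, -66.3, 24.0]
tool_rot: [0.0, -0.048, 0.999, -0.0]
wrist_force: [0.8, -0.6, -7.5]
grip_width: 65.9
finger_force: 35.0
```

{"api": "move_arm", "payload": {"motion": [[0,0,0.2,0,0,0,-1],[0,0,0.1,0,0,0,-1],[0,0,0,0,0,0,-1]]}}

```text
clock: 7.45
position: [589.7, -66.3, 21.7]
tool_rot: [0.0, -0.048, 0.999, -0.0]
wrist_force: [-2.4, 1.0, 2.5]
grip_width: 65.5
finger_force: 35.0
```

{"api": "move_arm", "payload": {"motion": [[0,0,0,0,0,0,0.2],[0,0,0,0,0,0,1],[0,0,0,0,0,0,1],[0,0,-4,0,0,0,1],[0,0,-6,0,0,0.097,1],[-1,-3.8,-6,0,0,0,1],[-1,-3.8,-6,0,0,0,1],[-1,-3.8,-6,0,0,0,1]]}}

```text
clock: 8.45
position: [615.8, -166.4, 279.5]
tool_rot: [0.001, 0.0, 1.0, -0.0]
wrist_force: [0.7, -0.0, -0.4]
grip_width: 93.0
finger_force: 0.0
```

{"api": "move_arm", "payload": {"motion": [[-1,-3.8,-4,0,0,0,1],[0,0,0,0,0,0,1],[0,0,0,0,0,0,1]]}}

```text
clock: 8.82
position: [625.0, -203.0, 316.0]
tool_rot: [-0.001, 0.001, 1.0, 0.001]
wrist_force: [0.3, 0.7, -0.4]
grip_width: 92.9
finger_force: 0.0
```

```bash
python3 -c "
from h import *
look('wrist',['short_stone_center','diamond_plate_center','narrow_stone_center','narrow_holder_seat','wide_stone_center'],Z={'wide_stone_center':20,'short_stone_center':45,'diamond_plate_center':25},save='w3.png')
o=monitor.observe(); print(o['position'].round(1),o['tool_rot'].round(4),o['wrist_force'])
"
```

```text
tcp [ 625. -203.  316.] [-8.e-04  5.e-04  1.e+00  7.e-04] t 8.82
short_stone_center p 0.58 pix [274.  65.] pose [ 5.16986e+02 -2.14451e+02  6.60000e-02] err 0.027 
diamond_plate_center p 0.91 pix [293.  52.] pose [ 5.09447e+02 -2.10847e+02  7.90000e-02] err 1.672 EDGE
narrow_stone_center p 0.7 pix [264. 130.] pose [ 6.40089e+02 -2.21757e+02 -2.00000e-03] err 3.688 EDGE
narrow_holder_seat p 0.74 pix [23. 70.] pose [ 4.73247e+02 -5.21824e+02 -2.25000e-01] err 0.257 EDGE
narrow_holder_seat p 0.71 pix [164. 111.] pose [ 5.78544e+02 -3.49730e+02 -1.70000e-02] err 0.028 
wide_stone_center p 0.68 pix [399. 125.] pose [ 5.89713e+02 -6.58060e+01  9.30000e-02] err 0.021 
[ 625.2 -202.5  316.6] [-7.e-04 -2.e-04  1.e+00  4.e-04] [-0.37365249  0.21523306  0.12194798]
```

View pics/w3.png

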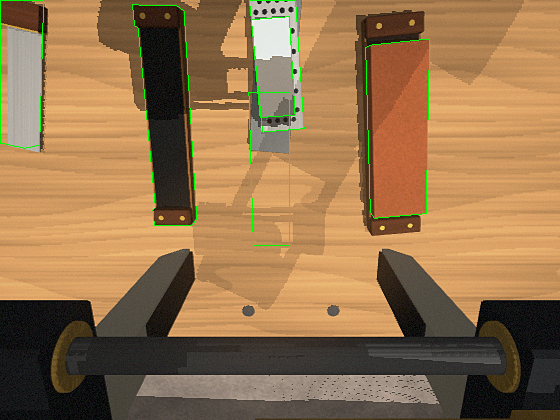

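{"api": "move_arm", "payload": {"motion": [[2.2,-0.24,4,0,0,-0.022,1],[2.2,-0.24,5,0,0,-0.022,1],[2.2,-0.24,5,0,0,-0.022,1],[2.1,-0.24,5,0,0,0,1],[2.1,-0.24,4,0,0,0,1],[0,0,2,0,0,0,1],[0,0,0,0,0,0,1],[0,0,0,0,0,0,1]]}}

```text
clock: 10.12
position: [518.9, -219.9, 68.5]
tool_rot: [0.001, -0.033, 0.999, -0.0]
wrist_force: [0.5, 0.2, 0.1]
grip_width: 93.0
finger_force: 0.0
```

{"api": "move_arm", "payload": {"motion": [[0.2,0.54,1,0,0,0,1],[0,0,0.6,0,0,0,1],[0,0,0.4,0,0,0,0.6],[0,0,0,0,0,0,0],[0,0,0,0,0,0,-1],[0,0,0,0,0,0,-1],[0,0,0,0,0,0,-1],[0,0,0,0,0,0,-1]], "grip_force": 20}}

```text
clock: 11.12
position: [515.7, -214.6, 47.6]
tool_rot: [0.0, -0.033, 0.999, -0.0]
wrist_force: [0.1, -0.0, 1.1]
grip_width: 40.0
finger_force: 20.0
```

{"api": "move_arm", "payload": {"motion": [[0,0,-2.5,0,0,0,-1],[0,0,-5,0,0,0.066,-1],[-0.3,3,0,0,0,0,-1],[-0.6,5,0,0,0,0,-1],[-0.6,6,0,0,0,0,-1],[-0.7,6,0,0,0,0,-1],[-0.7,6,0,0,0,0,-1],[-0.7,6,0,0,0,0,-1]]}}

```text
clock: 12.12
position: [551.6, 107.5, 122.3]
tool_rot: [-0.0, 0.0, 1.0, -0.0]
wrist_force: [0.1, -0.2, -1.7]
grip_width: 39.8
finger_force: 20.0
```

{"api": "move_arm", "payload": {"motion": [[-0.7,6,0,0,0,0,-1],[-0.7,6,0,0,0,0,-1],[-0.6,6,0,0,0,0.04,-1],[-0.5,4,0,0,0,0.043,-1],[0,1.8,0,0,0,0,-1],[0,0,0,0,0,0,-1],[0,0,0,0,0,0,-1]]}}

```text
clock: 13.0
position: [580.0, 341.6, 122.2]
tool_rot: [-0.0, 0.042, 0.999, -0.001]
wrist_force: [0.2, 0.2, -3.2]
grip_width: 39.9
finger_force: 20.0
```

{"api": "move_arm", "payload": {"motion": [[0.4,0.37,2,0,0,0,-1],[0,0,3,0,0,0,-1],[0,0,2.5,0,0,0,-1],[0,0,1.2,0,0,0,-1],[0,0,0.6,0,0,0,-1],[0,0,0,0,0,0,-1],[0,0,0,0,0,0,-1]]}}

```text
clock: 13.88
position: [577.3, 347.5, 30.6]
tool_rot: [0.001, 0.042, 0.999, 0.0]
wrist_force: [-0.2, -0.5, -1.6]
grip_width: 39.4
finger_force: 20.0
```

{"api": "move_arm", "payload": {"motion": [[0.1,-0.15,0.4,0,0,0,-1],[0,0,0.2,0,0,0,-1],[0,0,0.1,0,0,0,-1],[0,0,0,0,0,0,-1],[0,0,0,0,0,0,-1]]}}

```text
clock: 14.5
position: [575.2, 345.8, 22.7]
tool_rot: [-0.0, 0.042, 0.999, -0.0]
wrist_force: [-2.0, -0.3, 1.4]
grip_width: 40.0
finger_force: 20.0
```

{"api": "move_arm", "payload": {"motion": [[0,0,0,0,0,0,0],[0,0,0,0,0,0,1],[0,0,-3,0,0,0,1],[0,0,-6,0,0,0,1],[0,0,-6,0,0,-0.083,1],[-2,-6,-6,0,0,0,1],[-2,-6,-6,0,0,0,1],[0,-2,0,0,0,0,1]]}}

```text
clock: 15.5
position: [607.0, 238.0, 263.2]
tool_rot: [0.005, 0.001, 1.0, 0.001]
wrist_force: [0.3, -0.6, -0.5]
grip_width: 92.8
finger_force: 0.0
```

```bash
python3 -c "
from h import *
look('wrist',['short_stone_center','medium_holder_seat'],Z={'short_stone_center':20})
"
```

```text
tcp [607.  238.  263.2] [4.5e-03 1.4e-03 1.0e+00 7.0e-04] t 15.5
short_stone_center p 0.6 pix [382. 139.] pose [ 5.7621e+02  3.4624e+02 -8.6000e-02] err 0.032 
medium_holder_seat p 0.74 pix [260.  97.] pose [ 5.42475e+02  2.10999e+02 -4.60000e-02] err 0.02 EDGE
```

{"api": "move_arm", "payload": {"motion": [[0.5,-6,0,0,0,0,1],[0.5,-6,0,0,0,0,1],[1,-6,0,0,0,0,1],[1,-6,0,0,0,0,1],[1,-6,0,0,0,0,1],[1,-6,0,0,0,0,1],[1,-6,0,0,0,0,1],[0,0,0,0,0,0,1]]}}

```text
clock: 16.65
position: [542.6, -182.5, 256.1]
tool_rot: [-0.002, 0.003, 1.0, 0.001]
wrist_force: [0.6, 0.6, 0.3]
grip_width: 92.8
finger_force: 0.0
```

```bash
python3 -c "
from h import *
look('wrist',['diamond_plate_center','narrow_stone_center'],Z={'diamond_plate_center':25},save='w4.png')
"
```

```text
tcp [ 542.6 -182.5  256.1] [-1.7e-03  2.6e-03  1.0e+00  7.0e-04] t 16.65
diamond_plate_center p 0.85 pix [89.  5.] pose [ 326.975 -334.711   -1.381] err 1.0 EDGE
diamond_plate_center p 0.84 pix [257. 136.] pose [ 5.09256e+02 -2.11335e+02  7.00000e-02] err 0.021 
narrow_stone_center p 0.62 pix [253.  65.] pose [ 5.12868e+02 -2.14582e+02 -8.80000e-02] err 2.544
```

View pics/w4.png

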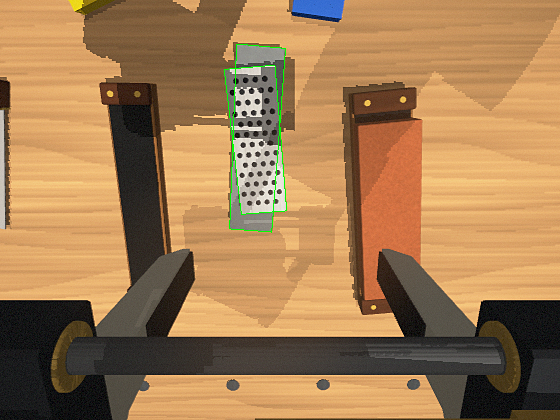

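{"api": "move_arm", "payload": {"motion": [[0.8,-0.7,3,0,0,-0.035,1],[0.8,-0.7,5,0,0,-0.035,1],[0.8,-0.7,5,0,0,0,1],[0.8,-0.7,5,0,0,0,1],[0,0,2,0,0,0,1],[0,0,0,0,0,0,1],[0,0,0,0,0,0,1],[0,0,0,0,0,0,1]]}}

```text
clock: 17.8
position: [514.1, -209.4, 60.0]
tool_rot: [0.001, -0.035, 0.999, -0.001]
wrist_force: [0.1, -0.4, -0.5]
grip_width: 93.0
finger_force: 0.0
```

{"api": "move_arm", "payload": {"motion": [[0.49,-0.16,1.5,0,0,0,1],[0,0,0.9,0,0,0,1],[0,0,0.5,0,0,0,1],[0,0,0,0,0,0,1],[0,0,0,0,0,0,1]]}}

```text
clock: 18.42
position: [508.2, -211.6, 29.6]
tool_rot: [0.0, -0.035, 0.999, -0.0]
wrist_force: [-0.8, -0.9, 0.1]
grip_width: 92.7
finger_force: 0.0
```

{"api": "move_arm", "payload": {"motion": [[-0.1,0,0,0,0,0,0.3],[0,0,0,0,0,0,-1],[0,0,0,0,0,0,-1],[0,0,0,0,0,0,-1],[0,0,0,0,0,0,-1]], "grip_force": 25}}

```text
clock: 19.05
position: [509.1, -211.4, 29.6]
tool_rot: [0.0, -0.035, 0.999, -0.0]
wrist_force: [0.4, -1.1, 0.9]
grip_width: 49.4
finger_force: 25.0
```

{"api": "move_arm", "payload": {"motion": [[0,0,-2.5,0,0,0,-1],[0,0,-5.5,0,0,0.07,-1],[-0.3,3,0,0,0,0,-1],[-0.4,5,0,0,0,0,-1],[-0.4,6,0,0,0,0,-1],[-0.4,6,0,0,0,0,-1],[-0.4,6,0,0,0,0,-1],[-0.4,6,0,0,0,0,-1]]}}

```text
clock: 20.05
position: [531.7, 110.5, 109.1]
tool_rot: [-0.0, 0.0, 1.0, -0.0]
wrist_force: [1.1, -0.9, -3.3]
grip_width: 50.1
finger_force: 25.0
```

{"api": "move_arm", "payload": {"motion": [[-0.4,5,0,0,0,0.0465,-1],[-0.3,3,0,0,0,0,-1],[-0.3,2.2,0,0,0,0,-1],[0,0,0,0,0,0,-1],[0,0,0,0,0,0,-1],[0,0,0,0,0,0,-1]]}}

```text
clock: 20.8
position: [544.8, 209.0, 109.5]
tool_rot: [-0.0, 0.024, 1.0, -0.0]
wrist_force: [0.4, -0.2, -3.1]
grip_width: 49.5
finger_force: 25.0
```

{"api": "move_arm", "payload": {"motion": [[0.3,0.18,2,0,0,0,-1],[0,0,3,0,0,0,-1],[0,0,1.8,0,0,0,-1],[0,0,0.8,0,0,0,-1],[0,0,0.3,0,0,0,-1],[0,0,0,0,0,0,-1],[0,0,0,0,0,0,-1]]}}

```text
clock: 21.68
position: [542.5, 212.3, 31.4]
tool_rot: [0.001, 0.024, 1.0, 0.0]
wrist_force: [-1.1, -0.0, -3.1]
grip_width: 49.8
finger_force: 25.0
```

{"api": "move_arm", "payload": {"motion": [[0.05,-0.1,0.3,0,0,0,-1],[0,0,0.2,0,0,0,-1],[0,0,0.15,0,0,0,-1],[0,0,0,0,0,0,-1],[0,0,0,0,0,0,-1]]}}

```text
clock: 22.3
position: [541.3, 211.2, 24.6]
tool_rot: [-0.0, 0.024, 1.0, -0.0]
wrist_force: [-3.4, -1.4, 6.2]
grip_width: 49.7
finger_force: 25.0
```

{"api": "move_arm", "payload": {"motion": [[0,0,0,0,0,0,0],[0,0,0,0,0,0,1],[0,0,-3,0,0,0,1],[0,0,-6,0,0,0,1],[0,0,-6,0,0,-0.0465,1],[-2,-4,-6,0,0,0,1],[-1.5,-6,-3,0,0,0,1],[0,-2,0,0,0,0,1]]}}

```text
clock: 23.3
position: [574.2, 100.8, 254.1]
tool_rot: [0.003, 0.002, 1.0, -0.0]
wrist_force: [-0.0, -0.1, -0.7]
grip_width: 92.9
finger_force: 0.0
```

```bash
python3 -c "
from h import *
look('wrist',['diamond_plate_center'],Z={'diamond_plate_center':20})
"
```

```text
tcp [574.2 100.8 254.1] [ 3.3e-03  1.6e-03  1.0e+00 -3.0e-04] t 23.3
diamond_plate_center p 0.62 pix [390. 134.] pose [ 5.41477e+02  2.11766e+02 -4.20000e-02] err 0.02
```

{"api": "move_arm", "payload": {"motion": [[0,-5,0,0,0,0,1],[0,-6,0,0,0,0,1],[0,-6,0,0,0,0,1],[0,-6,0,0,0,0,1],[0,-4,0,0,0,0,1],[0,-1,0,0,0,0,1],[0,0,0,0,0,0,1]]}}

```text
clock: 24.28
position: [571.3, -175.4, 250.1]
tool_rot: [-0.001, 0.0, 1.0, 0.001]
wrist_force: [0.7, 0.2, -0.4]
grip_width: 93.0
finger_force: 0.0
```

```bash
python3 -c "
from h import *
look('wrist',['narrow_stone_center','narrow_holder_seat'])
"
```

```text
tcp [ 571.3 -175.4  250.1] [-9.e-04  4.e-04  1.e+00  1.e-03] t 24.27
narrow_stone_center p 0.77 pix [249. 106.] pose [ 5.13041e+02 -2.14603e+02 -8.20000e-02] err 0.027 
narrow_holder_seat p 0.86 pix [128. 159.] pose [ 5.78834e+02 -3.50032e+02 -2.20000e-02] err 0.103
```

{"api": "move_arm", "payload": {"motion": [[1.4,-1,3,0,0,0,1],[1.5,-1,5,0,0,0,1],[1.5,-1,5,0,0,0,1],[1.4,-0.9,5,0,0,0.082,1],[0,0,2,0,0,0,1],[0,0,0,0,0,0,1],[0,0,0,0,0,0,1],[0,0,0,0,0,0,1]]}}

```text
clock: 25.42
position: [514.6, -215.8, 53.0]
tool_rot: [0.001, 0.041, 0.999, -0.001]
wrist_force: [-0.3, -0.1, -0.6]
grip_width: 93.2
finger_force: 0.0
```

{"api": "move_arm", "payload": {"motion": [[0.1,0.1,2.5,0,0,0,1],[0,0,1.5,0,0,0,1],[0,0,0.7,0,0,0,1],[0,0,0.2,0,0,0,1],[0,0,0,0,0,0,0.3],[0,0,0,0,0,0,0.1]]}}

```text
clock: 26.18
position: [512.9, -214.9, 3.0]
tool_rot: [0.0, 0.041, 0.999, -0.0]
wrist_force: [-0.3, 1.3, 0.2]
grip_width: 77.3
finger_force: 0.0
```

{"api": "move_arm", "payload": {"motion": [[0,0,0,0,0,0,-1],[0,0,0,0,0,0,-1],[0,0,0,0,0,0,-1],[0,0,0,0,0,0,-1]], "grip_force": 30}}

```text
clock: 26.68
position: [512.5, -214.8, 2.6]
tool_rot: [0.0, 0.041, 0.999, -0.0]
wrist_force: [0.4, -1.2, 1.4]
grip_width: 49.5
finger_force: 30.0
```

{"api": "move_arm", "payload": {"motion": [[0,0,-2,0,0,0,-1],[0,0,-4.5,0,0,-0.0645,-1],[-1.2,-2.4,0,0,0,0,-1],[-2.2,-4.4,0,0,0,0,-1],[-2.2,-4.4,0,0,0,0,-1],[-1.2,-2.2,0,0,0,0,-1],[0,0,0,0,0,0,-1],[0,0,0,0,0,0,-1]]}}

```text
clock: 27.68
position: [576.9, -348.5, 66.0]
tool_rot: [-0.001, 0.009, 1.0, 0.001]
wrist_force: [-0.2, -0.1, -4.8]
grip_width: 49.6
finger_force: 30.0
```

{"api": "move_arm", "payload": {"motion": [[0,0,1.5,0,0,0,-1],[0,0,1.5,0,0,0,-1],[0,0,0.6,0,0,0,-1],[0,0,0,0,0,0,-1],[0,0,0,0,0,0,-1]]}}

```text
clock: 28.3
position: [578.3, -350.1, 31.8]
tool_rot: [0.0, 0.009, 1.0, -0.0]
wrist_force: [0.5, 0.3, -4.8]
grip_width: 49.5
finger_force: 30.0
```

{"api": "move_arm", "payload": {"motion": [[0,0,0.5,0,0,0,-1],[0,0,0.25,0,0,0,-1],[0,0,0.15,0,0,0,-1],[0,0,0.1,0,0,0,-1],[0,0,0,0,0,0,-1],[0,0,0,0,0,0,-1]]}}

```text
clock: 29.05
position: [577.9, -349.8, 22.6]
tool_rot: [0.0, 0.009, 1.0, -0.0]
wrist_force: [-4.7, 2.5, 5.8]
grip_width: 49.8
finger_force: 30.0
```

{"api": "move_arm", "payload": {"motion": [[0,0,0,0,0,0,0],[0,0,0,0,0,0,1],[0,0,-3,0,0,0,1],[0,0,-6,0,0,0,1],[-1,2,-6,0,0,0,1],[-1.5,4,-6,0,0,0,1],[-1.5,4,-4,0,0,0,1],[0,0,0,0,0,0,1]]}}

```text
clock: 30.05
position: [620.5, -255.4, 266.3]
tool_rot: [0.005, 0.007, 1.0, -0.002]
wrist_force: [-0.4, 0.3, 0.4]
grip_width: 93.0
finger_force: 0.0
```

```bash
python3 -c "
from h import *
look('wrist',['narrow_stone_center','wide_stone_center'],Z={'narrow_stone_center':20,'wide_stone_center':20})
look('top',['short_stone_center','diamond_plate_center'],Z=dict(short_stone_center=20,diamond_plate_center=20))
cv2.imwrite('pics/side9.png',grab_frame('side'))
"
```

```text
tcp [ 620.5 -255.4  266.3] [ 0.0047  0.0072  1.     -0.0023] t 30.05
narrow_stone_center p 0.7 pix [201. 119.] pose [ 5.79062e+02 -3.48806e+02 -2.20000e-02] err 0.031 
wide_stone_center p 0.56 pix [462. 127.] pose [ 5.90447e+02 -6.57790e+01  9.50000e-02] err 0.025 
short_stone_center p 0.73 pix [224. 161.] pose [629.59  206.974   1.432] err 2.117 
short_stone_center p 0.66 pix [183. 175.] pose [ 5.75468e+02  3.44502e+02 -7.10000e-02] err 0.073 
diamond_plate_center p 0.86 pix [218. 180.] pose [ 5.42593e+02  2.09977e+02 -5.20000e-02] err 0.226 
diamond_plate_center p 0.71 pix [361. 243.] pose [ 325.34  -327.903   -1.173] err 0.102
```

View pics/side9.png

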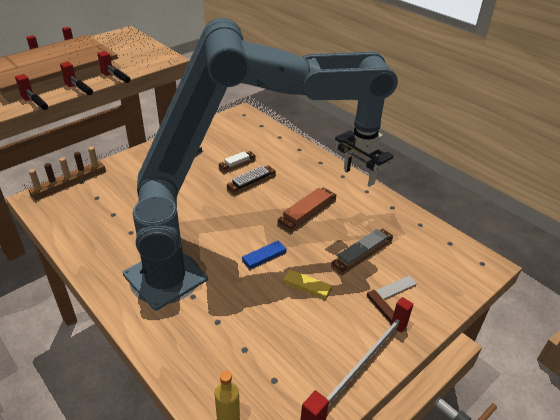

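The side view shows all four stones seated: white (237,160), diamond (251,178), brown (307,208), grey (362,249). The gripper is clear of everything.

```bash
python3 -c "
from rig import manip
print(manip.hand_in())"
```

```text
the job is handed in; nothing more can be done
None
```

I set all four stones in their holders and handed the job in at about 30 s; in the last camera fits each was within about 2 mm of its bed centre, and no verdict came back.

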